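# Snap the refill plug into the dosing dispenser

### The arm

A 6-joint arm with a two-finger parallel gripper is mounted at the origin on the work surface. World frame = base frame: x ahead of the robot, y to its left, z up, the work surface at z = 0. Lengths are in m, angles in degrees, forces in N, time in s.
With the tool pointing down it reaches from about 0.425 to 0.925 m from the base axis. Payload 12.5 kg.
Tool frame: the origin (TCP) lies at the very end of the fingers, on their centre line; the grasp point (between the pads) lies 19 mm behind it; z points along the fingers, y is the line along which they close (so a half turn about z gives the same grasp; the last joint's range is limited). The gripper opens to 85 mm and grips with 20 to 120 N. Pads are 22 mm wide; open, the fingers measure 114 mm over their backs; the gripper's body (76 mm by 85 mm) begins 54 mm behind the grasp point. The pads swing forward as they close: fully open they stand 13 mm farther back than shut.
Start: joints at [-6.05, 28.126, 89.318, -0, 62.55, -6.05], TCP at [0.625, 0, 0.231] pointing down, gripper open.
Joint ranges: [-177.58, 177.58], [-47.91, 125.51], [2.72, 160], [-65.01, 245.01], [3.68, 167.84], [-153.87, 153.87]. Speed limits (degrees/s): [127.2, 127.2, 159.86, 180, 180, 180].

### API

Orientations are given as [roll, pitch, yaw] about the fixed x, y, z axes, in that order (R = Rz(yaw) Ry(pitch) Rx(roll)).
In Python, from station import * gives the robot as it stands.
- The arm moves only by the shell command python3 -m pendant [FORCE], which reads ROWS from standard input. ROWS is 1 to 12 rows, one to a line, with the numbers parted by commas; each row has 7 numbers: dx, dy, dz in normalised numbers (1 is 0.3 m), then a rotation vector rx, ry, rz in shares of 60 degrees (1.0 is 60 degrees), then the finger opening in m; each row is the pose to reach, as a shift and turn from the pose commanded when the command began, along the tool's axes at that moment; what a row does not reach only later rows make up. A row lasts 1/12 s, in which the tool goes at most 0.0417 m and 7.16 degrees, less where a joint would pass 70% of its speed; a pose out of reach is approached as far as the arm can. The fingers move at their own pace and stop on an object; FORCE is the grip in N (left out, the last holds). Time passes only in rows, so rows that do not move let the fingers close. It prints the time, the measured TCP pose, the force, the opening and the grip force at its end. Shift and turn numbers lie between -1 and 1, and a call with a number outside is refused. Input that does not fit is refused with a message, and nothing moves.
- state(): the state, without advancing time (a new reading comes with each control period).
- camera(name): name is "scene" or "side" or "wrist"; returns a dict with "color" (420x560x3 uint8, red, green, blue), "K" (3x3 intrinsics, pixels), "camera_from_world" (4x4, takes a point from world to camera coordinates); the wrist camera has in their place "mount" (4x4, takes a point from camera to tool coordinates, whose origin is the TCP and whose axes are the flange's). Camera axes: x right, y down, z forward; pixel columns grow to the right and rows downward; lengths in m; the calibration is good to about 2 mm. A picture is of the moment at which its call begins: read the wrist's pose just before it. There is no depth.
- sign_off(): hands the job in; it is judged then, once.
The state is a dict: "t": time; "joint_positions": joint angles; "dq": joint speeds; "joint_torque": joint torques, N m; "tcp_pos": TCP position; "tool_rot": TCP orientation; "wrist_force": force on the tool from outside, world axes, zero at the start; "ft_torque": the same for the moment, N m; "opening": finger opening in m; "grip_force": force on a finger pad.
Only numpy, scipy, OpenCV 4.12 (cv2) and the standard library are available. Lean on these libraries where they do the work, as an engineer would, in place of code of your own. Each camera call takes 0.05 s, during which the arm holds its last target. There are 200 camera calls.

### The job

The refill plug of the white dosing dispenser is only standing loose in the mouth of its port. Take the wooden-handled pusher out of its round dish, press the plug straight down with the pusher's steel foot until it clicks and its flange sits fully home on the port, then stand the pusher upright back in its dish and let go. Press with the pusher only and never harder than about 25 N, do not press the dose button, and leave the other things on and around the stand where they are.

Things in the scene. Friction and masses are not known exactly. Their poses are not given: they have to be found in the camera images.
- pusher: Pusher, 96 mm tall, standing upright at the start: flat round steel foot 34 mm across and 10 mm high, thin neck, round wooden handle 25 mm in diameter from 30 to 88 mm above the foot's underside (take it there from above). 0.11 to 0.18 kg. Origin: centre of the underside of the foot; z points up along the handle.
- dish: Round white ceramic dish fixed on the stand, the pusher's place: 62 mm across and 10 mm high, with a flat inner floor 50 mm across, 5 mm above its underside, inside a rim 5 mm high. Origin: centre of its underside, which is on the stand's top; z up. The smoky grey acrylic stand's top is 40 mm above the table.
- dispenser: Dosing dispenser, a fixed white plastic box 130 mm (its x) by 100 mm (its y) by 55 mm high, spout on its -x end. Origin: centre of its underside on the stand; z up. On its top: the refill port (a round grey collar) centred at x = +25 mm and the dose button at x = -42 mm (its top is lower than the plug's).
- plug: White plastic refill plug, 18 mm high, 30 g: a stem with a snap bead 36 mm across at its bottom, and on top a flat round flange 40 mm across, 4 mm thick. Origin: centre of the stem's underside; z up; its flat top is at z = +18 mm. At the start it stands upright and loose in the port on four hidden spring tabs, about 6.6 mm above home. More than 25 N may damage it.
- plug_flange (a point): Point on the plug's axis at the underside of its flange, 4 mm below its flat top. Pressed straight down at its middle, the plug first rides down with the collar; once that has bottomed the force grows to some 8 to 14 N, the plug clicks past the tabs and the force drops; then it rises steeply, the flange being on its seat. It stays home when released.
- port_seat (a point): Centre of the flange's seat in the port's grey collar (56 mm across). At home plug_flange coincides with it; the plug's top is then 4 mm above it, 1 mm above the collar's rim. The collar slides in a rubber gland: pressed, it first sinks with a drag of about 5 N by an unknown 4 to 14 mm to its stop, and stays down; only then can the plug snap in. So the final height must be felt.
- dose (a joint): Dose button on the dispenser, 22 mm across; 0 when up, 0.005 m fully down. Leave it alone.
- tank: Closed nano tank, fixed: 156 mm square, 173 mm high, black base and lid, at the left (+y) end of the stand. Origin: centre of its underside.
- scraper: Algae scraper lying along the front edge of the stand, round wooden handle 20 mm thick, 187 mm long overall, head 46 mm wide. Origin: on its underside where handle and shaft meet; x towards the head. Leave it.
- house: Red ceramic shrimp house, 62 by 72 mm and 60 mm high, with a gable roof, at the back of the stand. Origin: centre of its underside. Leave it.
- tweezers: Curved steel tweezers, 140 mm long, 6 mm thick, lying crosswise at the back of the stand. Origin: near its middle, at the underside; x towards the curved tips. Leave it.
- food_jar: Small jar with a black cap, 44 mm across, 50 mm high, at the back of the stand. Origin: centre of its underside. Leave it.
- test_bottle: Small bottle, 28 mm across, 65 mm high, on the table right (-y) of the stand. Origin: centre of its underside. Leave it.
- water_bottle: Clear bottle, 60 mm across, 150 mm high, on the table right (-y) of the stand. Origin: centre of its underside. Leave it.
Mind the look-alikes: they are no part of the job. Leave any pink look-alike of the pusher alone.

How it is judged:
By the outcome, as a careful person would: the job done as asked, in the order asked, and still so for the second after the job is handed in, with the robot touching nothing.
It also fails if it takes over 54 s, if anything falls off the work surface, if the arm or the gripper's body presses on something with over 40 N, if the wrist force passes 120 N, or if a joint passes its speed limit or range.

## Working session

There is one attempt and no reset: what is moved stays moved. The work goes in short steps, Python scripts to look and compute and a shell command to move; the robot and the scene stay as the last step left them, time stands still between calls to the robot, and variables do not carry over. Pictures are saved under pics/ and viewed, at most 10 in all, crops included, and the job is handed in when it is done.

```bash
mkdir -p pics; ls; python3 - <<'E'
from station import *
import cv2
for n in ("scene","side"):
    c=camera(n); cv2.imwrite(f"pics/{n}0.png",cv2.resize(c["color"][:,:,::-1],(784,588),interpolation=cv2.INTER_CUBIC))
    print(n,c["K"].tolist(),c["camera_from_world"].round(4).tolist())
c=camera("wrist"); cv2.imwrite("pics/wrist0.png",c["color"][:,:,::-1]); print(c["mount"].round(4).tolist(),c["K"].tolist())
s=state(); print(s)
E
```

```text
pics
scene [[404.88312612345277, 0.0, 277.6214263192604], [0.0, 404.88312612345277, 214.1753629083125], [0.0, 0.0, 1.0]] [[0.5541, 0.8322, 0.0193, -0.2465], [0.5597, -0.3553, -0.7487, -0.2427], [-0.6162, 0.4256, -0.6627, 1.427], [0.0, 0.0, 0.0, 1.0]]
side [[494.06439496874106, 0.0, 269.51394607073996], [0.0, 494.06439496874106, 206.6336224728903], [0.0, 0.0, 1.0]] [[0.9972, -0.0742, -0.0004, -0.5244], [-0.0397, -0.5287, -0.8479, 0.0896], [0.0626, 0.8456, -0.5302, 1.2947], [0.0, 0.0, 0.0, 1.0]]
[[-0.0003, -0.9575, -0.2886, 0.0729], [1.0, -0.0001, -0.0008, 0.0005], [0.0008, -0.2886, 0.9575, -0.1427], [0.0, 0.0, 0.0, 1.0]] [[306.4440666910837, 0.0, 280.87458487185893], [0.0, 306.4440666910837, 211.29142888499746], [0.0, 0.0, 1.0]]
{'t': 0.15, 'joint_positions': array([-6.05052935e+00,  2.81572902e+01,  8.93409138e+01,  1.22693163e-04,
        6.25518358e+01, -6.04960645e+00]), 'dq': array([-0.05795883, -0.08436028, -0.13121555, -0.0093754 ,  0.05932011,
        0.05170527]), 'joint_torque': array([ 2.22927323e-03, -6.18710160e+01, -2.61691117e+01, -6.12520193e-05,
        3.21192107e-03,  1.30420885e-04]), 'tcp_pos': array([6.24836494e-01, 3.95052262e-05, 2.30857477e-01]), 'tool_rot': array([-1.79950250e+02, -5.38189609e-03,  8.99990182e+01]), 'wrist_force': array([0.34535347, 0.17685785, 0.90567176]), 'ft_torque': array([ 0.01243586, -0.04237958, -0.01109878]), 'grip_force': 0.0, 'opening': 0.08528249608996283}
```

View pics/scene0.png

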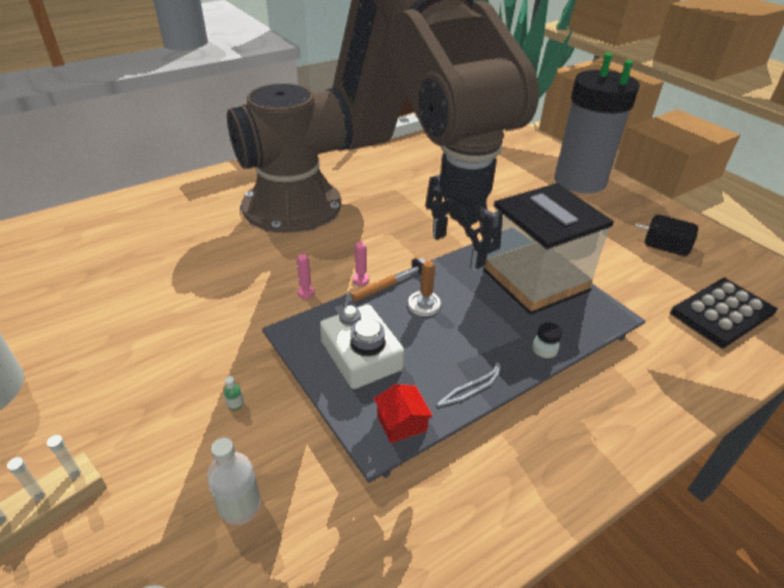

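View pics/side0.png

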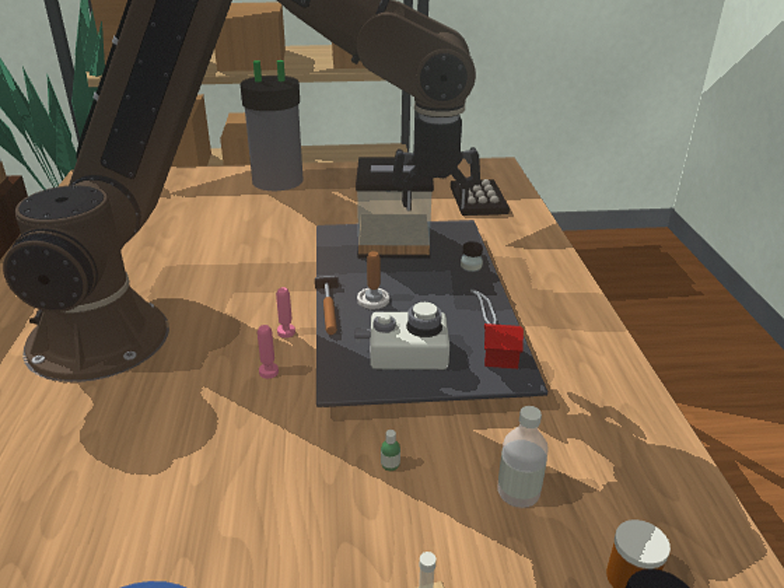

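View pics/wrist0.png

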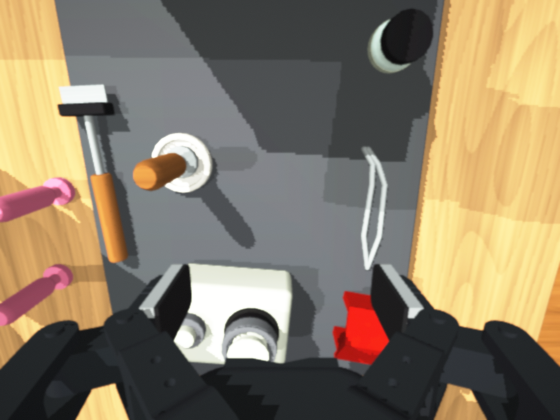

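The scene view (784-px scale) shows the pusher's handle top near (428,265), the dish near (424,303) and the plug top near (368,327). In the side view these are at (374,254), (374,298) and (425,310). In the wrist view the handle top is at (148,175) and the dish at (181,163). There are pink look-alikes on the table, at the front. I'll enlarge the crops next.

```bash
python3 - <<'E'
import cv2, numpy as np
def crop(f,x,y,w,h,k,s=1):
    im=cv2.imread(f)
    if s!=1: im=cv2.resize(im,(560,420),interpolation=cv2.INTER_AREA)
    return cv2.resize(im[y:y+h,x:x+w],None,fx=k,fy=k,interpolation=cv2.INTER_CUBIC)
a=crop("pics/scene0.png",220,180,100,100,4,1.4)
b=crop("pics/side0.png",240,170,100,100,4,1.4)
cv2.imwrite("pics/c1.png",np.hstack([a,b]))
E
```

```text
(no output)
```

View pics/c1.png

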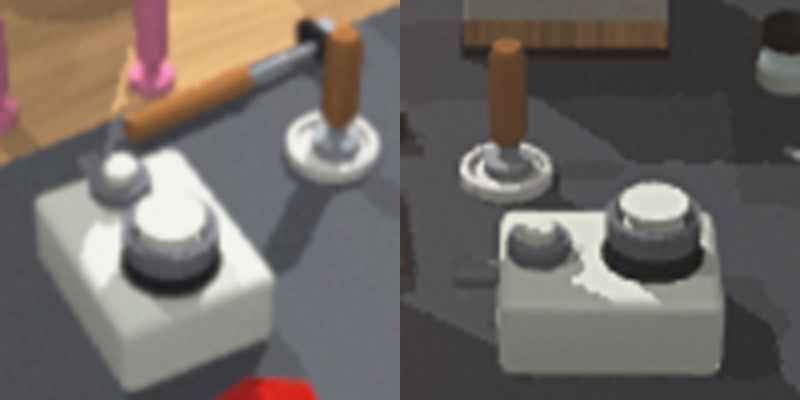

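The crop (4x) gives these positions in crop pixels. In the scene half the plug's flange top is at (170,216), the dish rim centre at (333,145) and the handle top at (345,32). In the side half they are at (653,202), (506,170) and (507,44).

```bash
cat > h.py <<'E'
from station import *
import numpy as np
from scipy.optimize import least_squares
from scipy.spatial.transform import Rotation as R
def P(name,c=None,s=None):
    c=c or camera(name)
    if name!="wrist": return c["K"],c["camera_from_world"]
    s=s or state(); T=np.eye(4); T[:3,:3]=R.from_euler("xyz",s["tool_rot"],degrees=True).as_matrix(); T[:3,3]=s["tcp_pos"]
    return c["K"],np.linalg.inv(T@c["mount"])
def proj(KM,p):
    q=KM[1][:3,:3]@p+KM[1][:3,3]; q=KM[0]@q; return q[:2]/q[2]
def tri(obs,z=None):  # obs: list of (KM,uv)
    f=lambda p: np.concatenate([proj(k,np.r_[p[:2],z] if z is not None else p)-uv for k,uv in obs])
    r=least_squares(f,[.65,0,.1] if z is None else [.65,0]); return r.x.round(4),r.fun.round(1)
E
python3 - <<'E'
from h import *
S,D,W=P("scene"),P("side"),P("wrist")
cs=lambda x,y:np.array([220+x/4,180+y/4])-.4; cd=lambda x,y:np.array([240+(x-400)/4,170+y/4])-.4
a=[(S,cs(170,216)),(D,cd(653,202))]
print("plug",tri(a))
b=[(S,cs(333,145)),(D,cd(506,170)),(W,np.array([181,163]))]
print("dish rim",tri(b,.05),tri(b))
for z in(.05,):
    for o in b: print(tri([o],z))
h=[(S,cs(345,32)),(D,cd(507,44)),(W,np.array([148,175]))]
print("handle",tri(h))
for o in h: print(tri([o],.139))
# dispenser top corners z=.095
for n,uv in {"s_near_right":cs(272,282),"s_bot":cs(127,345),"s_left":cs(38,200),"s_top":cs(180,152)}.items(): print(n,tri([(S,uv)],.095)[0])
print("btn",tri([(S,cs(122,165)),(D,cd(539,230))]))
for uv in((190,265),(292,270)): print("w",tri([(W,np.array(uv))],.095)[0])
E
```

```text
plug (array([ 0.593 , -0.1436,  0.1298]), array([ 0.1, -0.4,  0.2,  0.3]))
dish rim (array([0.52  , 0.0283]), array([-0.5, -1.4,  0.4, -1.1,  0.2,  0.2])) (array([0.5189, 0.0283, 0.0463]), array([-0.9, -0.6,  0. ,  0. ,  0.3, -0.2]))
(array([0.5252, 0.0263]), array([-0.,  0.]))
(array([0.5185, 0.0227]), array([0., 0.]))
(array([0.5198, 0.0285]), array([0., 0.]))
handle (array([0.5226, 0.0317, 0.1401]), array([ 0.3,  0.4,  1. ,  0.3, -0.4,  0. ]))
(array([0.5199, 0.033 ]), array([0., 0.]))
(array([0.5203, 0.0354]), array([0., 0.]))
(array([0.5224, 0.0315]), array([-0.,  0.]))
s_near_right [ 0.6406 -0.1052]
s_bot [ 0.6366 -0.1991]
s_left [ 0.5094 -0.1851]
s_top [ 0.5187 -0.0903]
btn (array([ 0.5265, -0.1366,  0.1111]), array([-0.1,  0.5, -0.3, -0.5]))
w [ 0.5339 -0.0674]
w [ 0.6363 -0.0729]
```

The rows are not in the units I measure in: shifts go in shares of 0.3 m and turns go in shares of 60 degrees. I convert before sending: -0.103 m is -0.3433, 0.03 m is 0.1.

```bash
echo '0.0333,-0.1167,0,0,0,0,0.085
0.0667,-0.2333,0,0,0,0,0.085
0.1,-0.3433,0,0,0,0,0.085
0.1,-0.3433,0.1,0,0,0,0.085
0.1,-0.3433,0.1,0,0,0,0.085
0.1,-0.3433,0.1,0,0,0,0.085' | python3 -m pendant 80
python3 - <<'E'
from h import *
import cv2
s=state();print(s["wrist_force"])
c=camera("wrist");cv2.imwrite("pics/w1.png",c["color"][:,:,::-1])
W=P("wrist",c,s)
print([proj(W,np.array([.5215,.030,z])).round(0) for z in(.141,.045)], proj(W,np.array([.593,-.1436,.13])))
E
```

```text
t: 0.8
tcp_pos: [0.5221, 0.03, 0.2012]
tool_rot: [-179.9, -0.0, 90.0]
wrist_force: [0.7, 1.2, 0.8]
opening: 0.0852
grip_force: 0.0
[0.68912016 1.17343984 0.80479335]
[array([280., 227.]), array([280., 195.])] [359.55307552 405.06030922]
```

View pics/w1.png

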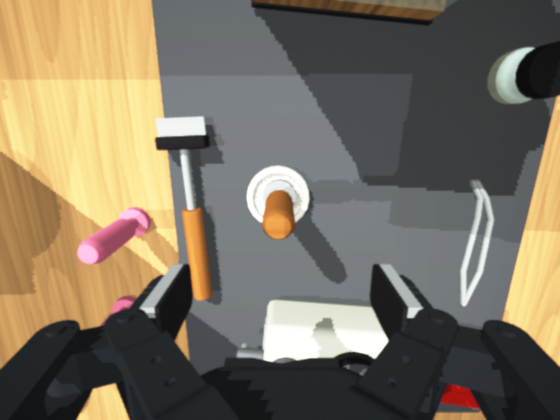

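The handle top is at (278,228), against a predicted (280,227), so I'm aligned. Next I descend and grip.

Converted, 0.115 m is 0.3833, 0.1 m is 0.3333.

```bash
echo '0,0,0.1167,0,0,0,0.085
0,0,0.2333,0,0,0,0.085
0,0,0.3333,0,0,0,0.085
0,0,0.3833,0,0,0,0.085
0,0,0.3833,0,0,0,0.085
0,0,0.3833,0,0,0,0.085
0,0,0.3833,0,0,0,0.02' | python3 -m pendant 80
echo '0,0,0,0,0,0,0.02
0,0,0,0,0,0,0.02
0,0,0,0,0,0,0.02
0,0,0,0,0,0,0.02
0,0,0,0,0,0,0.02
0,0,0,0,0,0,0.02
0,0,0,0,0,0,0.02
0,0,0,0,0,0,0.02' | python3 -m pendant 80
```

```text
t: 1.43
tcp_pos: [0.5233, 0.0298, 0.0876]
tool_rot: [179.9, 0.0, 90.0]
wrist_force: [0.6, 0.8, -0.8]
opening: 0.075
grip_force: 0.0
t: 2.1
tcp_pos: [0.5223, 0.03, 0.0869]
tool_rot: [179.9, 0.0, 90.0]
wrist_force: [-1.3, -1.2, 6.5]
opening: 0.0233
grip_force: 77.8
```

Converted, -0.1735 m is -0.5783, 0.0707 m is 0.2357.

```bash
echo '0,0,-0.0667,0,0,0,0.02
0,0,-0.1667,0,0,0,0.02
0,0,-0.2833,0,0,0,0.02
0,0,-0.3767,0,0,0,0.02
0,0,-0.3767,0,0,0,0.02
-0.1,0.04,-0.3767,0,0,0,0.02
-0.2167,0.0867,-0.3767,0,0,0,0.02
-0.3333,0.1367,-0.3767,0,0,0,0.02
-0.45,0.1833,-0.3767,0,0,0,0.02
-0.5333,0.2167,-0.3767,0,0,0,0.02
-0.5783,0.2357,-0.3767,0,0,0,0.02
-0.5783,0.2357,-0.3767,0,0,0,0.02' | python3 -m pendant 80
echo '0,0,0,0,0,0,0.02
0,0,0,0,0,0,0.02
0,0,0,0,0,0,0.02' | python3 -m pendant
python3 - <<'E'
from h import *
import cv2
s=state()
o=[]
for n,x,y in(("scene",190,170),("side",250,130)):
    c=camera(n); o.append(cv2.resize(c["color"][y:y+100,x:x+100,::-1],None,fx=4,fy=4,interpolation=cv2.INTER_CUBIC))
    print(n,[proj(P(n,c),np.array(p)).round(1) for p in((.593,-.1436,.130),(.593,-.1436,.157))])
cv2.imwrite("pics/c2.png",np.hstack(o))
E
```

```text
t: 3.1
tcp_pos: [0.5931, -0.1459, 0.1982]
tool_rot: [-180.0, 0.0, 89.9]
wrist_force: [0.6, -0.5, -2.2]
opening: 0.0232
grip_force: 78.6
t: 3.35
tcp_pos: [0.5923, -0.1421, 0.1993]
tool_rot: [-180.0, -0.0, 90.1]
wrist_force: [-0.4, 0.1, -1.2]
opening: 0.0233
grip_force: 78.6
scene [array([262.2, 233.2]), array([262.1, 224.4])]
side [array([303.1, 220.4]), array([303.5, 210.5])]
```

View pics/c2.png

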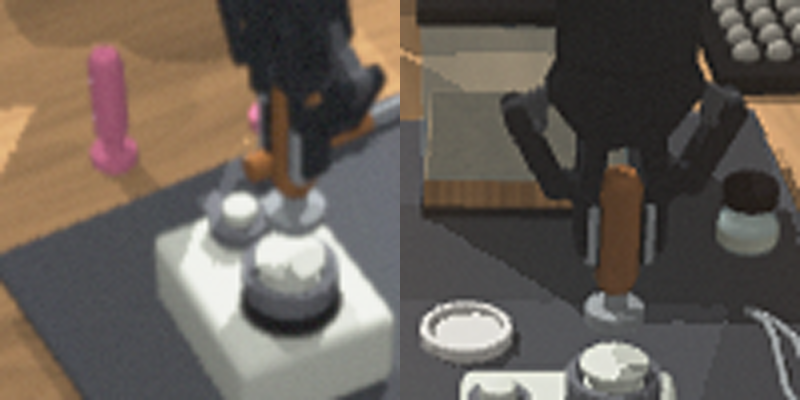

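The side crop puts the foot at (615,307) and the plug at (614,362). In the scene crop the foot is at (293,208), above the plug at (290,258). They are aligned to about 1 mm and the pusher is vertical. I'll approach contact.

Converted, 0.022 m is 0.0733, 0.02 m is 0.0667.

```bash
echo '0,0,0.0333,0,0,0,0.02
0,0,0.0667,0,0,0,0.02
0,0,0.0733,0,0,0,0.02
0,0,0.0733,0,0,0,0.02
0,0,0.0733,0,0,0,0.02' | python3 -m pendant 
for i in 1 2 3 4; do echo '0,0,0.0033,0,0,0,0.02
0,0,0.0067,0,0,0,0.02
0,0,0.0067,0,0,0,0.02' | python3 -m pendant | grep -E "tcp|force"; done
```

```text
t: 3.87
tcp_pos: [0.5927, -0.1434, 0.1769]
tool_rot: [-180.0, -0.0, 90.0]
wrist_force: [0.8, -0.3, -1.0]
opening: 0.0234
grip_force: 78.6
tcp_pos: [0.5927, -0.1435, 0.1754]
wrist_force: [0.8, -0.1, -2.2]
grip_force: 78.6
tcp_pos: [0.5928, -0.1435, 0.1734]
wrist_force: [-0.4, 0.5, -0.2]
grip_force: 79.0
tcp_pos: [0.5928, -0.1435, 0.1714]
wrist_force: [-0.6, 0.2, 1.6]
grip_force: 79.1
tcp_pos: [0.5928, -0.1435, 0.1692]
wrist_force: [0.4, -0.9, 1.4]
grip_force: 79.1
```

Converted, 0.002 m is 0.0067, 0.001 m is 0.0033.

```bash
for i in 1 2 ; do echo '0,0,0.0033,0,0,0,0.02
0,0,0.0067,0,0,0,0.02
0,0,0.0067,0,0,0,0.02' | python3 -m pendant | grep -E "tcp|wrist_f|^t"; done
```

```text
t: 5.12
tcp_pos: [0.5928, -0.1435, 0.1671]
tool_rot: [180.0, 0.0, 90.0]
wrist_force: [0.1, -0.7, 0.2]
t: 5.37
tcp_pos: [0.5928, -0.1435, 0.1651]
tool_rot: [180.0, 0.0, 90.0]
wrist_force: [0.8, -0.8, 0.7]
```

Converted, 0.001 m is 0.0033.

```bash
echo '0,0,0.0033,0,0,0,0.02
0,0,0.0033,0,0,0,0.02' | python3 -m pendant | grep -E "tcp|wrist_f|^t";echo '0,0,0.0033,0,0,0,0.02
0,0,0.0033,0,0,0,0.02' | python3 -m pendant | grep -E "tcp|wrist_f|^t"
```

```text
t: 5.53
tcp_pos: [0.5927, -0.1435, 0.1642]
tool_rot: [180.0, 0.0, 90.0]
wrist_force: [0.7, -1.0, 1.3]
t: 5.7
tcp_pos: [0.5928, -0.1435, 0.1632]
tool_rot: [180.0, 0.0, 90.0]
wrist_force: [0.6, -0.8, 1.7]
```

Converted, 0.001 m is 0.0033.

```bash
for i in 1 2 3; do echo '0,0,0.0033,0,0,0,0.02' | python3 -m pendant | grep -E "tcp|wrist_f"; done
```

```text
tcp_pos: [0.5929, -0.1435, 0.1627]
wrist_force: [-2.2, 0.2, 13.2]
tcp_pos: [0.5931, -0.1436, 0.1623]
wrist_force: [-1.3, 0.4, 13.2]
tcp_pos: [0.5931, -0.1436, 0.161]
wrist_force: [1.5, -1.2, 2.5]
```

Converted, 0.001 m is 0.0033.

```bash
for i in 1 2 3; do echo '0,0,0.0033,0,0,0,0.02' | python3 -m pendant | grep -E "tcp|wrist_f"; done
```

```text
tcp_pos: [0.5926, -0.1434, 0.1593]
wrist_force: [0.9, 0.0, -1.8]
tcp_pos: [0.5924, -0.1433, 0.1578]
wrist_force: [0.6, -0.4, -1.6]
tcp_pos: [0.5924, -0.1433, 0.1568]
wrist_force: [-1.9, 0.4, 8.1]
```

Converted, 0.0003 m is 0.001.

```bash
echo '0,0,0,0,0,0,0.02
0,0,0,0,0,0,0.02' | python3 -m pendant | grep -E "tcp|wrist_f"; echo '0,0,0.001,0,0,0,0.02
0,0,0.001,0,0,0,0.02' | python3 -m pendant | grep -E "tcp|wrist_f"
```

```text
tcp_pos: [0.5926, -0.1434, 0.157]
wrist_force: [0.3, 0.7, -1.2]
tcp_pos: [0.5926, -0.1434, 0.1569]
wrist_force: [-0.3, -0.5, 1.1]
```

Converted, 0.0005 m is 0.0017.

```bash
echo '0,0,0.0017,0,0,0,0.02
0,0,0.0017,0,0,0,0.02' | python3 -m pendant | grep -E "tcp|wrist_f"; echo '0,0,0.001,0,0,0,0.02
0,0,0.001,0,0,0,0.02' | python3 -m pendant | grep -E "tcp|wrist_f"
```

```text
tcp_pos: [0.5927, -0.1435, 0.1569]
wrist_force: [-1.3, 0.6, 3.8]
tcp_pos: [0.5928, -0.1435, 0.1568]
wrist_force: [-2.7, 0.2, 7.4]
```

Converted, 0.0004 m is 0.0013.

```bash
echo '0,0,0.0013,0,0,0,0.02
0,0,0.0013,0,0,0,0.02
0,0,0.0013,0,0,0,0.02' | python3 -m pendant | grep -E "tcp|wrist_f"; echo '0,0,0.0007,0,0,0,0.02
0,0,0.0007,0,0,0,0.02
0,0,0.0007,0,0,0,0.02' | python3 -m pendant | grep -E "tcp|wrist_f"
```

```text
tcp_pos: [0.5928, -0.1435, 0.1567]
wrist_force: [-3.2, 1.0, 9.2]
tcp_pos: [0.5928, -0.1435, 0.1567]
wrist_force: [-4.9, 1.5, 11.0]
```

Converted, 0.0004 m is 0.0013.

```bash
echo '0,0,0.0013,0,0,0,0.02
0,0,0.0013,0,0,0,0.02
0,0,0.0013,0,0,0,0.02' | python3 -m pendant | grep -E "tcp|wrist_f"; echo '0,0,-0.0133,0,0,0,0.02
0,0,-0.0667,0,0,0,0.02
0,0,-0.15,0,0,0,0.02
0,0,-0.15,0,0,0,0.02
0.1,-0.04,-0.15,0,0,0,0.02
0.2167,-0.0867,-0.15,0,0,0,0.02
0.3333,-0.1367,-0.15,0,0,0,0.02
0.45,-0.1833,-0.15,0,0,0,0.02
0.5333,-0.2167,-0.15,0,0,0,0.02
0.5783,-0.2357,-0.15,0,0,0,0.02
0.5783,-0.2357,-0.15,0,0,0,0.02
0.5783,-0.2357,-0.15,0,0,0,0.02' | python3 -m pendant
python3 - <<'E'
from h import *
import cv2
s=state()
o=[]
for n,x,y in(("scene",220,160),("side",240,140)):
    c=camera(n); o.append(cv2.resize(c["color"][y:y+120,x:x+100,::-1],None,fx=4,fy=4,interpolation=cv2.INTER_CUBIC))
    print(n,[((proj(P(n,c),np.array(p))-(x,y)+.4)*4).round(0) for p in((.5205,.0285,.05),(.5215,.0298,.113))])
cv2.imwrite("pics/c3.png",np.hstack(o))
E
```

```text
tcp_pos: [0.5928, -0.1435, 0.1566]
wrist_force: [-5.0, 1.5, 13.2]
t: 8.62
tcp_pos: [0.5222, 0.0302, 0.2001]
tool_rot: [180.0, 0.0, 90.1]
wrist_force: [-0.1, -0.2, -2.0]
opening: 0.0231
grip_force: 78.7
scene [array([332., 220.]), array([340., 147.])]
side [array([108., 285.]), array([110., 203.])]
```

View pics/c3.png

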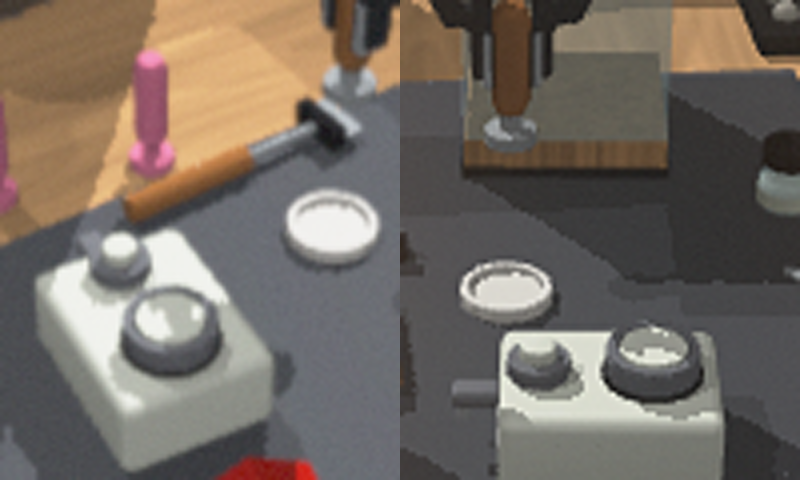

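The plug is now flush with the collar in both views. The dish rim centre is at (332,222) in the scene crop and (506,286) in the side crop, as predicted. I'll lower the pusher into the dish.

Converted, 0.11 m is 0.3667, -0.001 m is -0.0033.

```bash
echo '-0.0033,-0.0033,0.1167,0,0,0,0.02
-0.0033,-0.0033,0.2333,0,0,0,0.02
-0.0033,-0.0033,0.3167,0,0,0,0.02
-0.0033,-0.0033,0.3567,0,0,0,0.02
-0.0033,-0.0033,0.3667,0,0,0,0.02
-0.0033,-0.0033,0.3667,0,0,0,0.02
-0.0033,-0.0033,0.3667,0,0,0,0.02
-0.0033,-0.0033,0.3667,0,0,0,0.02' | python3 -m pendant
for i in 1 2; do echo '0,0,0.0033,0,0,0,0.02
0,0,0.0033,0,0,0,0.02' | python3 -m pendant | grep -E "tcp|wrist_f"; done
```

```text
t: 9.38
tcp_pos: [0.5218, 0.0286, 0.0912]
tool_rot: [179.9, 0.0, 90.0]
wrist_force: [-0.0, -0.9, -1.6]
opening: 0.0235
grip_force: 78.9
tcp_pos: [0.5214, 0.0289, 0.0899]
wrist_force: [-0.3, 0.1, -0.7]
tcp_pos: [0.5211, 0.0291, 0.0884]
wrist_force: [0.2, -0.7, -1.4]
```

Converted, 0.0006 m is 0.002.

```bash
for i in 1 2 3; do echo '0,0,0.002,0,0,0,0.02
0,0,0.002,0,0,0,0.02' | python3 -m pendant | grep -E "tcp|wrist_f"; done
```

```text
tcp_pos: [0.521, 0.0291, 0.0876]
wrist_force: [-0.8, -0.4, -2.0]
tcp_pos: [0.5211, 0.029, 0.087]
wrist_force: [-0.1, -0.3, -0.1]
tcp_pos: [0.5211, 0.029, 0.0869]
wrist_force: [-2.7, 0.3, 6.8]
```

Converted, -0.0004 m is -0.0013.

```bash
echo '0,0,-0.0013,0,0,0,0.022
0,0,-0.0013,0,0,0,0.032
0,0,-0.0013,0,0,0,0.04
0,0,-0.0013,0,0,0,0.06
0,0,-0.0013,0,0,0,0.085
0,0,-0.0013,0,0,0,0.085
0,0,-0.0013,0,0,0,0.085
0,0,-0.0013,0,0,0,0.085
0,0,-0.0013,0,0,0,0.085' | python3 -m pendant 20
echo '0,0,-0.0167,0,0,0,0.085
0,0,-0.0667,0,0,0,0.085
0,0,-0.1667,0,0,0,0.085
0,0,-0.2833,0,0,0,0.085
0,0,-0.4,0,0,0,0.085
0,0,-0.5,0,0,0,0.085
0,0,-0.5,0,0,0,0.085
0,0,-0.5,0,0,0,0.085
0,0,-0.5,0,0,0,0.085' | python3 -m pendant
python3 - <<'E'
from h import *
import cv2
o=[]
for n,x,y in(("scene",220,160),("side",240,140)):
    c=camera(n); o.append(cv2.resize(c["color"][y:y+120,x:x+100,::-1],None,fx=4,fy=4,interpolation=cv2.INTER_CUBIC))
cv2.imwrite("pics/c4.png",np.hstack(o))
E
```

```text
t: 10.97
tcp_pos: [0.521, 0.029, 0.0868]
tool_rot: [-180.0, 0.0, 90.0]
wrist_force: [0.0, 0.3, 0.3]
opening: 0.085
grip_force: 0.0
t: 11.72
tcp_pos: [0.5206, 0.0291, 0.2365]
tool_rot: [-180.0, -0.0, 90.0]
wrist_force: [0.5, 0.4, -0.5]
opening: 0.0852
grip_force: 0.0
```

View pics/c4.png

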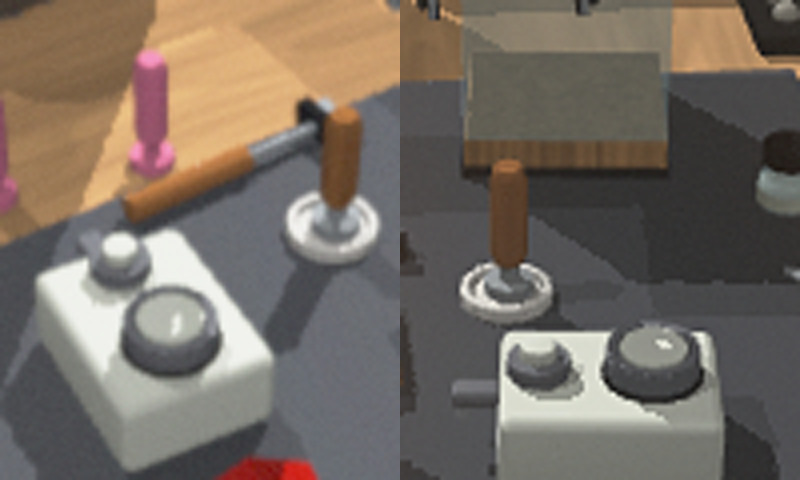

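The pusher stands upright in the dish, with its foot near (335,222) in the scene crop. The plug is level and flush in the collar, near (171,316). The forces agree: it clicked at about 13 N, the force dropped, and the stiff stop came 6.5 mm below the collar's bottom.

```bash
python3 -c "
from station import *
print(sign_off())"
```

```text
the job is handed in; nothing more can be done
None
```

The job is handed in: the plug clicked at about 13 N and looks fully home, with the highest force reading about 13 N; the pusher is upright back in its dish and released, and nothing else was touched.

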